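Rewind the reel box until it runs free, then park its lever

ROBOT

A 6-joint arm with a two-finger parallel gripper is mounted at the origin on a cart in front of the work surface, level with it; the furniture and walls round the work are solid. World frame = base frame: x ahead of the robot, y to its left, z up, the work surface at z = 0. Lengths are in m, angles in rad, forces in N, time in s.
With the tool pointing down it reaches from about 0.35 to 0.8 m from the base axis. Payload 7.3 kg.
Tool frame: the origin (TCP) lies between the finger pads; the fingertips stand 25 mm ahead of it and the grasp point (between the pads) lies 6 mm ahead of it (r.tip_extent is the distance from the TCP to the fingertips, in m); z points along the fingers, y is the line along which they close (so a half turn about z gives the same grasp; the last joint's range is limited). The gripper opens to 85 mm and grips with 20 to 120 N. Pads are 22 mm wide; open, the fingers measure 114 mm over their backs; the gripper's body (76 mm by 85 mm) begins 54 mm behind the grasp point. The pads swing forward as they close: fully open they stand 13 mm farther back than shut.
Start: joints at [1.048, 0.342, 1.524, -0, 1.275, -0.146], TCP at [0.193, 0.488, 0.256] pointing down, gripper open.
Joint ranges: [-2.53, 2.53], [-0.77, 2.02], [0.04, 2.7], [-1, 4.14], [0.28, 2.66], [-3.11, 3.11]. Speed limits (rad/s): [2.57, 2.57, 3.14, 3.14, 3.14, 3.14].

INTERFACE

Orientations are given as a unit quaternion [x, y, z, w].
In Python, from workcell import r, command_gripper, optics gives the robot as it stands. The module is installed in compiled form; this text tells all that it offers. Calls block until the motion is done:
- r.reach(position, orientation): joint-space move of the TCP to a pose.
- r.move_straight(position, orientation=None, speed=0.15, max_force=None): straight line of the TCP; orientation=None keeps the orientation; speed is the mean speed in m/s. With max_force (N) it stops when the force on the tool has changed by that much, and returns True; else False.
- r.movej(angles): joint-space move.
- command_gripper(opening, force=None): finger opening in m; force is the grip in N (None keeps the last); returns when the fingers have stopped.
- r.hold(seconds).
- r.solve_ik(position, orientation): joint angles nearest the present ones, or None.
- r.read_state(): the state.
- optics.get_image(name): name is "side" or "top" or "wrist"; returns (picture, depth): 384x512x3 uint8, red, green, blue; 384x512 float32, m along the optical axis (not along the pixel's ray), 0 where there is no reading.
- optics.camera_model(name): a dict with "K" (3x3 intrinsics, pixels), "k1" (the pictures are not rectified: a ray, as slopes to the right and down, at radius r is drawn at 1 + k1 r^2 times it, then the intrinsics apply), "R" (3x3) and "t" (3): a world point X has camera coordinates R X + t; the wrist camera has in their place "tool_from_camera" (4x4, takes a point from camera to tool coordinates, whose origin is the TCP and whose axes are the flange's). Camera axes: x right, y down, z forward; pixel columns grow to the right and rows downward; lengths in m; the calibration is good to about 2 mm. A picture is of the moment at which its call begins: read the wrist's pose just before it. camera_model takes no time and is no camera call.
A pose or a line that the arm cannot do raises r.PlanningError and nothing moves.
- r.finish_job(): hands the job in; it is judged then, once.
The state is a dict: "time_s": time; "joint_positions": joint angles; "dq": joint speeds; "tau": joint torques, N m; "eef_pos": TCP position; "eef_rot": TCP orientation; "contact_force": force on the tool from outside, world axes, zero at the start; "torque": the same for the moment, N m; "grip_width": finger opening in m; "grip_force": force on a finger pad.
Only numpy, scipy, OpenCV 4.12 (cv2) and the standard library are available. Lean on these libraries where they do the work, as an engineer would, in place of code of your own. Each camera call takes 0.05 s, during which the arm holds its last target. There are 200 camera calls.

TASK

Finish the rewind on the grey reel box: turn its crank clockwise (seen from above) until the resistance suddenly drops away and the little steel pin in the curved slot under it falls, and stop there, before the pin is lifted again. Only then stand the box's brake lever, which leans away, straight up, and let go of everything. Leave the screw dish, tape roll, half housing and screwdriver where they are.

Things in the scene. Friction and masses are not known exactly. Their poses are not given: they have to be found in the camera images.
- winder: the reel box: closed case with grey body and aluminium top, 130 x 230 x 65 mm (x, y, z), fixed to the bench; origin at the centre of its underside, z up. Its own x points away from the robot when its yaw is 0 (the yaw varies by up to 0.35 rad either way); the crank is on the -y half, the brake lever on the +y half
- crank_axis (a point): point on the crank's upright axis, at the height of the middle of the knob: (0, -45, 116) mm in the winder's frame. The crank's steel arm is 7 mm thick with its top at z = 92 mm and the hub's top is at about z = 98 mm
- crank_knob (a point): middle of the crank's upright black knob, 55 mm from the crank axis: 22 mm thick, 40 mm tall, from z = 94 to 134 mm; it spins freely on the arm, so a gripper holding it can keep its heading while it goes round. At the start it lies on the -x side of the axis
- crank (a joint): angle of the crank, rad, 0 at the start, growing clockwise seen from above; it cannot turn back beyond 0 and ends at 22. Turning it takes about 4 N at the knob at first; after 1.1 to 2.1 turns (hidden, varies) this suddenly drops to below 1 N and the pin falls. Cranked on, it stays light, but after about 0.6 of a turn more the pin is lifted again (turning back by as much lets it fall again)
- tension_pin (a joint): how far the pin has fallen, m: 0 while the crank is stiff, about 0.0115 when the resistance has dropped away; it cannot be pushed down by hand before that
- pin_top (a point): top of the tension pin, a 9 mm thick upright steel pin 47 mm from the crank axis, in a black curved slot in the round plate under the crank; before it falls its top is at z = 79 mm, 11 mm above the plate, and it creeps clockwise along the slot as the crank is turned (0.22 of the crank's angle); fallen, it is flush with the plate
- brake_lever (a joint): lean of the brake lever, rad: 0 straight up, positive leaning to the winder's +x (away from the robot); starts at 0.5 to 0.8, range -0.85 to 0.85; it stays where it is left and takes about 2 N at the ball
- lever_ball (a point): centre of the black ball, 20 mm across, at the top of the brake lever, 65 mm from its pivot; its steel stem is 10 x 6 mm
- lever_pivot (a point): middle of the lever's hinge, (0, 85, 83) mm in the winder's frame; the hinge axis is the winder's y; the bracket reaches up to z = 94 mm
- screw_dish: steel dish of screws, 68 mm across, 18 mm high, beside the box; leave alone
- tape_roll: roll of tape lying flat, 71 mm across, 24 mm high; leave alone
- half_shell: green moulded half housing, 27 x 74 x 13 mm; leave alone
- driver_2: small screwdriver, 164 mm long, lying behind the box; leave alone

How it is judged:
By the outcome, as a careful person would: the job done as asked, in the order asked, and still so for the second after the job is handed in, with the robot touching nothing.
It also fails if it takes over 72 s, if anything falls off the work surface, if the arm or the gripper's body presses on something with over 40 N, if the wrist force passes 120 N, or if a joint passes its speed limit or range.

## Working session

There is one attempt and no reset: what is moved stays moved. The work goes in short steps, each a Python script; the robot and the scene stay as the last script left them, time stands still between calls to the robot, and variables do not carry over. Pictures are saved under pics/ and viewed, at most 10 in all, crops included, and the job is handed in when it is done.

```bash
mkdir -p pics && cat > h.py <<'E'
import numpy as np, cv2
from workcell import r, command_gripper, optics
def save(n,img): cv2.imwrite(f'pics/{n}.png',cv2.cvtColor(img,cv2.COLOR_RGB2BGR))
def pts(cam,depth,RT=None):
    m=optics.camera_model(cam);K=np.array(m['K']);h,w=depth.shape
    u,v=np.meshgrid(np.arange(w,dtype=float),np.arange(h,dtype=float))
    n=cv2.undistortPoints(np.stack([u.ravel(),v.ravel()],1)[:,None],K,np.array([m['k1'],0,0,0.]))[:,0]
    P=np.c_[n,np.ones(len(n))]*depth.reshape(-1,1)
    if cam=='wrist':
        T,s=RT; P=P@np.array(m['tool_from_camera'])[:3,:3].T+np.array(m['tool_from_camera'])[:3,3]
        W=P@T.T+s
    else: W=(P-np.array(m['t']))@np.array(m['R'])
    return W.reshape(h,w,3)
E
python3 - <<'E'
from h import *
print(r.read_state())
a,d=optics.get_image('top'); b,e=optics.get_image('side')
np.savez('v0.npz',a=a,d=d,b=b,e=e)
save('top0',a); save('side0',b)
for c in('top','side'):print(optics.camera_model(c))
E
```

```text
{'time_s': 0.0, 'joint_positions': array([ 1.04799244e+00,  3.42729394e-01,  1.52503218e+00, -1.40537335e-05,
        1.27539710e+00, -1.46037876e-01]), 'dq': array([ 1.39459653e-03, -6.21713128e-04, -6.17103724e-04,  8.16004586e-04,
       -8.46817468e-05,  2.97743654e-05]), 'tau': array([ 8.57887353e-04, -4.33666670e+01, -2.46020132e+01, -6.55235567e-05,
        7.61905656e-03,  2.73127526e-06]), 'eef_pos': array([0.19297077, 0.48785252, 0.25561718]), 'eef_rot': array([ 1.87268683e-01,  9.82308417e-01, -7.41834763e-04, -2.50651698e-04]), 'contact_force': array([-0.7143417 ,  0.67218887, -0.06661417]), 'torque': array([ 0.01246425, -0.02939685, -0.02742437]), 'grip_force': 0.0, 'grip_width': 0.08514340285695828}
{'K': array([[451.9996005 ,   0.        , 256.82249309],
       [  0.        , 451.9996005 , 195.68800752],
       [  0.        ,   0.        ,   1.        ]]), 'k1': -0.14670288824293345, 'R': array([[-0.02038097, -0.99962701, -0.01817825],
       [-0.98720905,  0.02299673, -0.15776386],
       [ 0.15812306,  0.01473035, -0.98730953]]), 't': array([0.02722571, 0.55279415, 1.11450399])}
{'K': array([[428.13074938,   0.        , 255.47508554],
       [  0.        , 428.13074938, 198.92820569],
       [  0.        ,   0.        ,   1.        ]]), 'k1': -0.12101409333177601, 'R': array([[ 0.99169922, -0.12823138, -0.00945325],
       [-0.06165911, -0.40975782, -0.91010806],
       [ 0.11283087,  0.90313634, -0.41426314]]), 't': array([-0.55964425,  0.13541633,  1.06986297])}
```

View pics/top0.png

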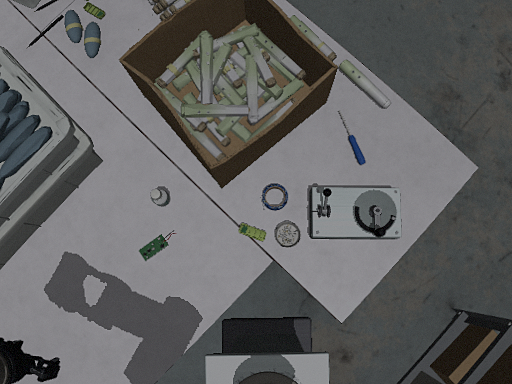

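View pics/side0.png

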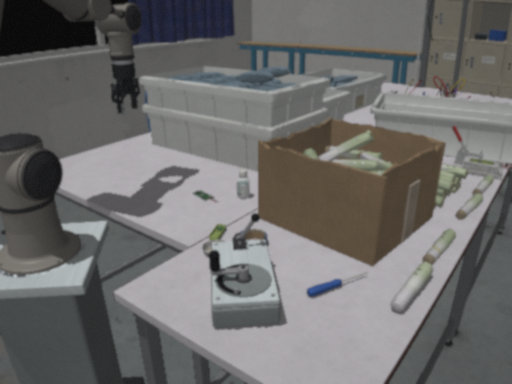

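Top view: the reel box is at about (355,212), the knob at (380,232) and the lever at about (322,200). The side view shows the knob at (214,260) and the ball at (255,217). Next I'll find the box's pose from depth.

```bash
python3 - <<'E'
from h import *
z=np.load('v0.npz');a,d=z['a'],z['d']
W=pts('top',d)
roi=np.zeros(d.shape,bool);roi[170:255,295:415]=1
m=roi&(W[...,2]>.055)&(W[...,2]<.078)&(d>0)
P=W[m];print(len(P),np.median(P[:,2]))
rect=cv2.minAreaRect((P[:,:2]*1000).astype(np.float32));print(rect)
m2=roi&(W[...,2]>.11)&(W[...,2]<.16)
print([ (np.round(W[v,u],3),(u,v),a[v,u]) for v,u in np.argwhere(m2)][::6])
v=cv2.resize(a[170:255,295:415],None,fx=6,fy=6,interpolation=cv2.INTER_CUBIC);save('topc',v)
E
```

```text
3996 0.06486565738267777
((503.7862548828125, -234.4043731689453), (228.77780151367188, 128.07594299316406), 88.4169921875)
[(array([ 0.553, -0.148,  0.136]), (np.int64(325), np.int64(188)), array([101, 105, 108], dtype=uint8)), (array([ 0.55, -0.15,  0.14]), (np.int64(326), np.int64(189)), array([0, 0, 0], dtype=uint8)), (array([ 0.547, -0.146,  0.145]), (np.int64(325), np.int64(190)), array([1, 0, 6], dtype=uint8)), (array([ 0.545, -0.142,  0.142]), (np.int64(323), np.int64(191)), array([22, 26, 25], dtype=uint8)), (array([ 0.544, -0.155,  0.148]), (np.int64(329), np.int64(191)), array([0, 0, 0], dtype=uint8)), (array([ 0.542, -0.15 ,  0.148]), (np.int64(327), np.int64(192)), array([32, 37, 36], dtype=uint8)), (array([ 0.54 , -0.146,  0.144]), (np.int64(325), np.int64(193)), array([ 8,  0, 10], dtype=uint8)), (array([ 0.538, -0.144,  0.14 ]), (np.int64(324), np.int64(194)), array([3, 0, 3], dtype=uint8)), (array([ 0.537, -0.158,  0.143]), (np.int64(330), np.int64(194)), array([16, 19, 24], dtype=uint8)), (array([ 0.536, -0.156,  0.138]), (np.int64(329), np.int64(195)), array([24, 2
[... 920 characters left out ...]
(array([ 0.446, -0.272,  0.131]), (np.int64(379), np.int64(232)), array([19, 15, 21], dtype=uint8)), (array([ 0.445, -0.285,  0.136]), (np.int64(385), np.int64(232)), array([53, 56, 56], dtype=uint8)), (array([ 0.444, -0.274,  0.131]), (np.int64(380), np.int64(233)), array([23, 25, 28], dtype=uint8)), (array([ 0.443, -0.269,  0.113]), (np.int64(376), np.int64(234)), array([0, 0, 0], dtype=uint8)), (array([ 0.441, -0.278,  0.134]), (np.int64(382), np.int64(234)), array([21, 22, 28], dtype=uint8)), (array([ 0.439, -0.273,  0.127]), (np.int64(379), np.int64(235)), array([0, 0, 0], dtype=uint8)), (array([ 0.438, -0.276,  0.114]), (np.int64(379), np.int64(236)), array([25, 32, 27], dtype=uint8))]
```

View pics/topc.png

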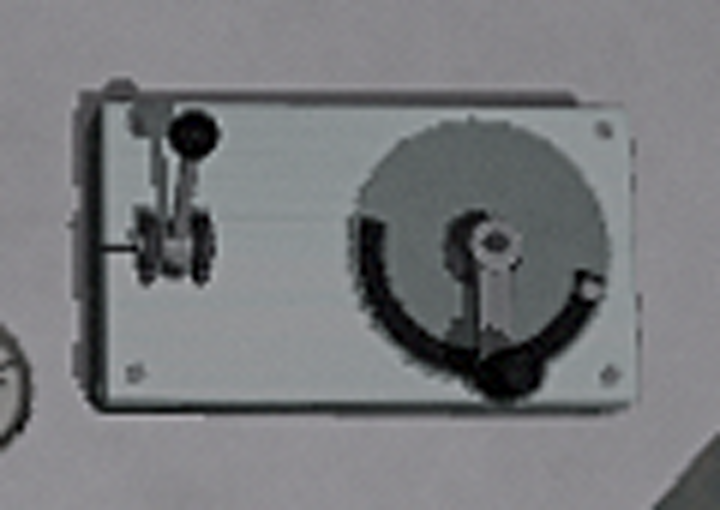

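Box centre is about (0.504,-0.234), yaw about -0.028. The knob, ball and pin all agree with that pose; the pin shows at (590,288) in the crop. Next, a wrist view to refine it.

```bash
cat >> h.py <<'E'
from scipy.spatial.transform import Rotation as Rn
YAW=-0.028
def Q(yaw): return (Rn.from_euler('z',yaw)*Rn.from_euler('y',np.pi)).as_quat()
E
python3 - <<'E'
from h import *
p=[.43,-.25,.32]
print(r.solve_ik(p,Q(YAW)),r.solve_ik([.45,-.28,.13],Q(YAW)))
r.reach(p,Q(YAW)); r.hold(.3)
s=r.read_state();print(s['time_s'],s['eef_pos'],s['contact_force'])
a,d=optics.get_image('wrist');save('w1',a)
print(optics.camera_model('wrist'))
W=pts('wrist',d,(Rn.from_quat(s['eef_rot']).as_matrix(),s['eef_pos']))
np.savez('v1.npz',a=a,d=d,W=W)
E
```

```text
[-0.68083858  0.24710164  1.48054138  0.          1.41394964 -2.2236349 ] [-0.70125422  0.48651851  1.68131067  0.          0.97376347 -2.24405055]
3.1417 [ 0.43012118 -0.2497357   0.31997932] [-1.14571158 -0.24500519 -0.39932229]
{'K': array([[301.50945092,   0.        , 248.53179033],
       [  0.        , 301.50945092, 186.91303101],
       [  0.        ,   0.        ,   1.        ]]), 'k1': -0.07949375497320857, 'tool_from_camera': array([[ 2.64559790e-04, -9.56081934e-01, -2.93099412e-01,
         7.47233983e-02],
       [ 9.99999947e-01,  3.07792183e-04, -1.01381198e-04,
        -5.19885218e-04],
       [ 1.87142440e-04, -2.93099370e-01,  9.56081965e-01,
        -1.17860060e-01],
       [ 0.00000000e+00,  0.00000000e+00,  0.00000000e+00,
         1.00000000e+00]])}
```

View pics/w1.png

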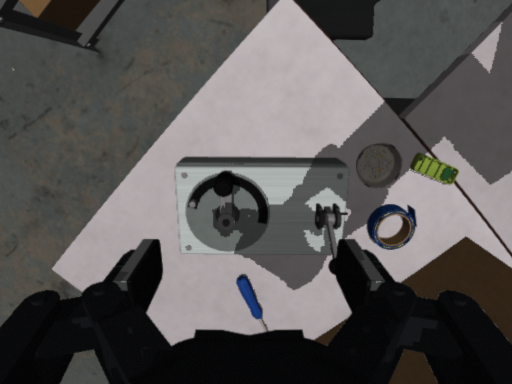

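The wrist view has the hub at (226,215), knob top (225,184), pin (192,205), pivot (327,214), and the box top over 178-347 × 165-254.

```bash
python3 - <<'E'
from h import *
z=np.load('v1.npz');a,W=z['a'],z['W']
Z=W[...,2]
roi=np.zeros(Z.shape,bool);roi[145:275,160:365]=1
m=roi&(abs(Z-.065)<.004);P=W[m]
print(len(P),np.median(P[:,2]),cv2.minAreaRect((P[:,:2]*1000).astype(np.float32)))
k=np.zeros_like(roi);k[165:205,205:245]=1
P=W[k&(Z>.128)&(Z<.142)];print('knob top',len(P),P.mean(0),P.min(0),P.max(0))
k=np.zeros_like(roi);k[205:226,215:238]=1
P=W[k&(Z>.0945)&(Z<.103)];print('hub',len(P),P.mean(0),np.median(P,0),P.min(0),P.max(0))
k=np.zeros_like(roi);k[198:212,185:199]=1
P=W[k&(Z>.075)&(Z<.085)];print('pin',len(P),P.mean(0) if len(P) else 0)
k=np.zeros_like(roi);k[255:285,325:345]=1
P=W[k&(Z>.12)&(Z<.17)];print('ball',len(P),P.mean(0),P.max(0))
E
```

```text
12055 0.06555724683712327 ((505.5924072265625, -235.0682373046875), (228.06988525390625, 126.61761474609375), 87.96446990966797)
knob top 290 [ 0.44775576 -0.27831646  0.1329043 ] [ 0.43852555 -0.28887757  0.12806656] [ 0.45913035 -0.26844582  0.13640925]
hub 158 [ 0.50151221 -0.28059898  0.09611673] [ 0.50149034 -0.28095551  0.09565449] [ 0.49389855 -0.29125581  0.09450726] [ 0.50921443 -0.27013784  0.09941933]
pin 39 [ 0.48594162 -0.32394003  0.07783907]
ball 103 [ 0.54176315 -0.15772898  0.13874467] [ 0.55286227 -0.1516993   0.1456724 ]
```

```bash
cat >> h.py <<'E'
YAW=-0.030
AX=np.array([.503,-.280]); RAD=.055; ZG=.127
def kp(th,c=AX):
    b=YAW+np.pi-th
    return np.r_[c+RAD*np.array([np.cos(b),np.sin(b)]),ZG]
def comp(th,f):
    b=YAW+np.pi-th
    return f[:2]@[np.sin(b),-np.cos(b)], f[:2]@[np.cos(b),np.sin(b)]  # along motion, outward
E
python3 - <<'E'
from h import *
p=kp(0)
r.reach(p+[0,0,.06],Q(YAW))
print('touch',r.move_straight(p,speed=.1,max_force=8))
f0=r.read_state()['contact_force']
command_gripper(0.0,30)
s=r.read_state();print(s['time_s'],s['eef_pos'],s['contact_force']-f0,s['grip_width'],s['grip_force'])
np.save('f0.npy',f0)
for i in range(1,7):
    r.move_straight(kp(i*.26),speed=.08)
    s=r.read_state();f=s['contact_force']-f0
    print(i,round(s['time_s'],2),np.round(comp(i*.26,f),2),np.round(f,2),np.round((s['eef_pos']-kp(i*.26))*1000,1),round(s['grip_width'],4))
    if np.linalg.norm(f)>30: break
E
```

```text
touch False
5.1583 [ 0.44805278 -0.27841562  0.12723947] [-1.16457856  0.57070504  1.86972483] 0.020277106151376026 29.216912988340482
1 5.48 [-3.35  2.06] [-2.93 -2.62  2.52] [-0.  -0.3  0.2] 0.0199
2 5.81 [-4.96  1.39] [-3.78 -3.5   4.59] [-0.1 -0.3  0.2] 0.0201
3 6.13 [-3.73  2.8 ] [-4.63 -0.54  5.83] [-0.2 -0.1  0.1] 0.0196
4 6.46 [-3.56  1.71] [-3.94 -0.21  5.78] [-0.2 -0.   0.1] 0.0203
5 6.78 [-4.97  1.6 ] [-5.21  0.37  6.83] [-0.2  0.   0.1] 0.0202
6 7.11 [-4.66  0.59] [-4.65  0.68  7.02] [-0.2  0.1  0.1] 0.02
```

```bash
python3 - <<'E'
from h import *
f0=np.load('f0.npy');n=0;L=[]
for i in range(7,54):
    th=i*.26
    r.move_straight(kp(th),speed=.08)
    s=r.read_state();f=s['contact_force']-f0
    t,o=comp(th,f);L.append((i,round(t,1),round(o,1),round(f[2],1)))
    n=n+1 if t>-2 else 0
    if n>=3 or np.linalg.norm(f)>30: break
print(L,s['time_s'],s['grip_width'])
E
```

```text
[(7, np.float64(-6.0), np.float64(-0.5), np.float64(8.2)), (8, np.float64(-5.0), np.float64(-0.8), np.float64(6.3)), (9, np.float64(-5.4), np.float64(-0.7), np.float64(7.5)), (10, np.float64(-4.9), np.float64(-1.4), np.float64(7.3)), (11, np.float64(-3.8), np.float64(-2.5), np.float64(6.3)), (12, np.float64(-5.5), np.float64(-1.5), np.float64(6.3)), (13, np.float64(-4.6), np.float64(-1.3), np.float64(5.6)), (14, np.float64(-3.7), np.float64(-1.4), np.float64(4.5)), (15, np.float64(-3.7), np.float64(-1.3), np.float64(4.5)), (16, np.float64(-4.6), np.float64(-1.5), np.float64(5.1)), (17, np.float64(-3.8), np.float64(-2.1), np.float64(4.3)), (18, np.float64(-3.7), np.float64(-2.8), np.float64(4.0)), (19, np.float64(-3.3), np.float64(-2.0), np.float64(3.8)), (20, np.float64(-3.9), np.float64(-2.6), np.float64(2.8)), (21, np.float64(-3.4), np.float64(-2.4), np.float64(3.2)), (22, np.float64(-3.4), np.float64(-2.0), np.float64(4.4)), (23, np.float64(-3.0), np.float64(-1.3), np.float64(4.6)), (24, np.float64(-3.5), np.float64(-0.6), np.float64(4.8)), (25, np.float64(-3.3), np.float64(-1.2),
[... 515 characters left out ...]
p.float64(1.8), np.float64(9.9)), (35, np.float64(-4.7), np.float64(1.6), np.float64(9.0)), (36, np.float64(-3.9), np.float64(1.9), np.float64(7.4)), (37, np.float64(-4.0), np.float64(1.4), np.float64(6.5)), (38, np.float64(-3.7), np.float64(1.9), np.float64(7.0)), (39, np.float64(-3.6), np.float64(1.1), np.float64(5.4)), (40, np.float64(-3.2), np.float64(0.7), np.float64(5.7)), (41, np.float64(-3.5), np.float64(1.3), np.float64(5.8)), (42, np.float64(-3.1), np.float64(0.4), np.float64(5.3)), (43, np.float64(-1.7), np.float64(0.3), np.float64(6.9)), (44, np.float64(1.4), np.float64(-0.7), np.float64(8.6)), (45, np.float64(2.1), np.float64(-0.9), np.float64(7.9))] 19.7833 0.020098327605678607
```

```bash
python3 - <<'E'
from h import *
command_gripper(.06)
p=r.read_state()['eef_pos']; r.move_straight(p+[0,0,.06],speed=.15)
r.reach([.43,-.25,.30],Q(YAW)); r.hold(.3)
s=r.read_state();print(s['time_s'])
a,d=optics.get_image('wrist')
W=pts('wrist',d,(Rn.from_quat(s['eef_rot']).as_matrix(),s['eef_pos']))
save('w2',cv2.resize(a[140:300,150:370],None,fx=3.5,fy=3.5,interpolation=cv2.INTER_CUBIC))
Z=W[...,2]
P=W[(np.linalg.norm(W[...,:2]-AX,axis=-1)<.053)&(Z>.0725)&(Z<.083)]
print('pin-height pts',len(P));
k=(abs(W[...,0]-.54)<.04)&(abs(W[...,1]+.15)<.035)&(Z>.12)&(Z<.16)&(a.max(-1)<60)
B=W[k];print('ball',len(B),B.mean(0),B.min(0),B.max(0))
E
```

```text
21.7083
pin-height pts 168<stdin>:13: RuntimeWarning: Mean of empty slice.
  ret = um.true_divide(
Traceback (most recent call last):
ValueError: zero-size array to reduction operation minimum which has no identity
```

View pics/w2.png

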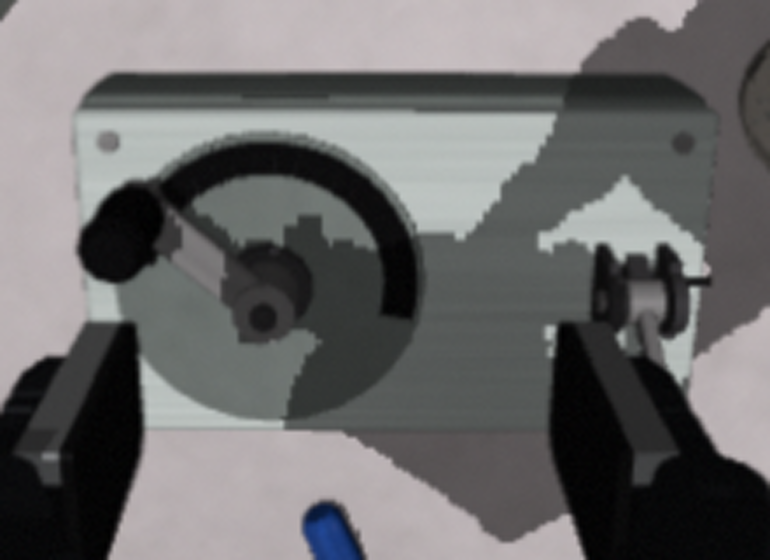

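The crank now leans towards (115,235) and no raised pin is visible on the slot; its expected place, about (395,235), is in shadow. I'll check that spot up close and measure the ball.

```bash
python3 - <<'E'
from h import *
r.reach([.38,-.19,.28],Q(YAW)); r.hold(.3)
s=r.read_state();print(s['time_s'])
a,d=optics.get_image('wrist')
W=pts('wrist',d,(Rn.from_quat(s['eef_rot']).as_matrix(),s['eef_pos']));Z=W[...,2]
np.savez('v2.npz',a=a,d=d,W=W)
D=W[...,:2]-AX; rr=np.linalg.norm(D,axis=-1); ang=np.degrees(np.arctan2(D[...,1],D[...,0]))
m=(abs(rr-.047)<.003)&(Z>.05)
for lo in range(-180,180,10):
    k=m&(ang>=lo)&(ang<lo+10)
    if k.sum(): print(lo,k.sum(),np.round([Z[k].mean(),Z[k].max()],4),np.round(a[k].mean(0)))
k=(abs(W[...,0]-.54)<.04)&(abs(W[...,1]+.15)<.035)&(Z>.11)&(Z<.17)
B=W[k];print('ball',len(B),B.mean(0),B.min(0),B.max(0))
g=np.clip((a/255.)**.5*255,0,255).astype(np.uint8)
u=np.argwhere(m);v0,v1=max(u[:,0].min()-40,0),u[:,0].max()+80;u0,u1=u[:,1].min()-20,u[:,1].max()+140
print(v0,v1,u0,u1);save('w3',cv2.resize(g[v0:v1,u0:u1],(780,int(780*(v1-v0)/(min(u1,512)-u0))),interpolation=cv2.INTER_CUBIC))
E
```

```text
22.475
-180 31 [0.0689 0.0705] [14. 13. 15.]
-170 31 [0.069  0.0701] [13. 13. 14.]
-160 30 [0.0689 0.0706] [13. 13. 14.]
-150 88 [0.0975 0.132 ] [11. 11. 11.]
-140 126 [0.1064 0.1351] [20. 20. 21.]
-130 26 [0.1036 0.1349] [49. 48. 48.]
-110 2 [0.0689 0.0689] [40. 39. 39.]
-100 26 [0.0684 0.0703] [ 98. 103. 100.]
-90 11 [0.0686 0.0706] [ 95. 101.  98.]
-10 7 [0.0686 0.0691] [105. 110. 108.]
0 23 [0.0685 0.0703] [112. 118. 115.]
10 25 [0.0683 0.0697] [113. 120. 116.]
20 25 [0.0682 0.0695] [113. 120. 117.]
30 27 [0.0685 0.0698] [113. 119. 116.]
40 22 [0.0683 0.0691] [113. 120. 116.]
50 26 [0.0686 0.0696] [114. 120. 117.]
60 27 [0.0684 0.0696] [110. 115. 112.]
70 27 [0.0692 0.0702] [20. 20. 21.]
80 27 [0.0691 0.0712] [13. 12. 14.]
90 27 [0.0693 0.0701] [13. 12. 13.]
100 30 [0.069 0.071] [13. 12. 13.]
110 31 [0.0688 0.0702] [13. 13. 14.]
120 28 [0.0689 0.0701] [13. 13. 14.]
130 28 [0.0687 0.0701] [13. 12. 13.]
140 28 [0.0691 0.0708] [13. 13. 14.]
150 31 [0.0689 0.0704] [14. 13. 14.]
160 29 [0.0693 0.0709] [13. 12. 13.]
170 30 [0.0691 0.0704] [14. 14. 15.]
ball 309 [ 0.53463176 -0.15240611  0.13189735] [ 0.51967138 -0.16211923  0.11000885] [ 0.54647072 -0.14271655  0.14584055]
186 375 105 360
```

View pics/w3.png

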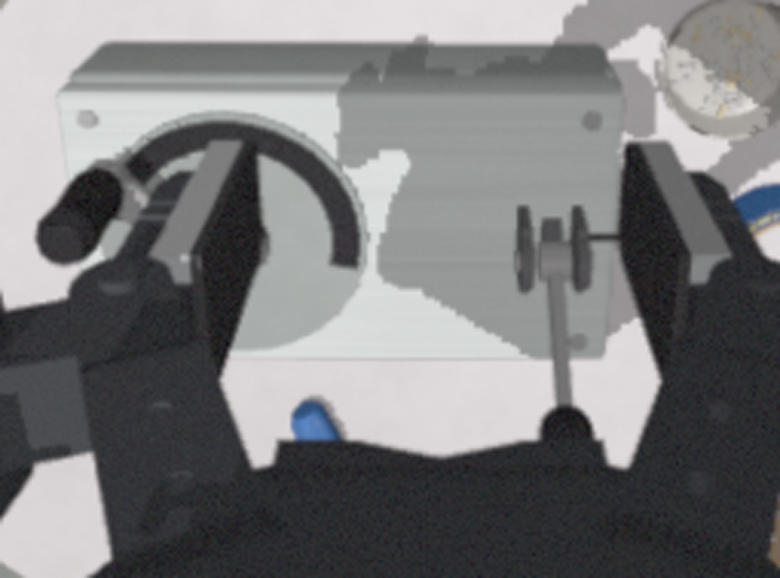

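The slot is clear at plate height along its visible length, including the expected pin angle of about 109°, so the pin has fallen. The ball shows at about (566,425), leaning about 0.62. Next, the lever.

```bash
cat >> h.py <<'E'
PV=np.array([.507,-.1505,.083]); XD=np.array([np.cos(YAW),np.sin(YAW),0])
def bp(l): return PV+.065*(np.sin(l)*XD+np.array([0,0,np.cos(l)]))+[0,0,.006]
def look(tag):
    s=r.read_state(); a,d=optics.get_image('wrist')
    return a,d,pts('wrist',d,(Rn.from_quat(s['eef_rot']).as_matrix(),s['eef_pos']))
E
python3 - <<'E'
from h import *
L=.62
command_gripper(.06)
r.reach(bp(L)+[0,0,.07],Q(YAW))
print('touch',r.move_straight(bp(L),speed=.1,max_force=8))
f0=r.read_state()['contact_force']
command_gripper(0,40)
s=r.read_state();print(s['time_s'],s['grip_width'],np.round(s['contact_force']-f0,1))
for l in np.linspace(L,0,9)[1:]:
    r.move_straight(bp(l),speed=.05)
    s=r.read_state();print(round(l,2),np.round(s['contact_force']-f0,1),round(s['grip_width'],4),np.round((s['eef_pos']-bp(l))*1e3,1))
    if np.linalg.norm(s['contact_force']-f0)>30: break
E
```

```text
touch False
24.8167 0.017304422418681607 [0.3 2.9 4.5]
0.54 [0.7 4.  5. ] 0.0174 [0.3 0.2 0.4]
0.46 [2.5 4.6 3.6] 0.017 [0.2 0.2 0.3]
0.39 [1.4 3.6 3.5] 0.0176 [-0.1  0.2 -0.1]
0.31 [0.4 5.  2.1] 0.0174 [-0.3  0.2 -0.3]
0.23 [-0.2  4.5  1.1] 0.0177 [-0.4  0.2 -0.4]
0.16 [0.5 4.5 0.5] 0.0173 [-0.3  0.2 -0.4]
0.08 [-0.6  4.7  1.4] 0.0174 [-0.2  0.2 -0.3]
0.0 [0.6 5.5 1.6] 0.0173 [-0.4  0.3 -0.3]
```

```bash
python3 - <<'E'
from h import *
command_gripper(.05)
p=r.read_state()['eef_pos']; r.move_straight(p+[0,0,.07],speed=.15)
r.reach([.40,-.19,.30],Q(YAW)); r.hold(.3)
a,d,W=look('w');Z=W[...,2];np.savez('v3.npz',a=a,W=W)
near=(abs(W[...,0]-.507)<.04)&(abs(W[...,1]+.15)<.025)
for n,lo,hi in(('ball',.14,.17),('stem',.10,.132),('hinge',.08,.097)):
    B=W[near&(Z>lo)&(Z<hi)]
    if len(B): print(n,len(B),np.round(B.mean(0),4),np.round(B.min(0),4),np.round(B.max(0),4))
r.reach([.35,.1,.3],Q(0))
b,e=optics.get_image('side');W=pts('side',e);Z=W[...,2]
near=(abs(W[...,0]-.507)<.05)&(abs(W[...,1]+.15)<.04)
for n,lo,hi in(('ball',.142,.17),('stem',.10,.132),('hinge',.075,.097)):
    B=W[near&(Z>lo)&(Z<hi)]
    if len(B): print(n,len(B),np.round(B.mean(0),4),np.round(B.min(0),4),np.round(B.max(0),4))
save('s2',cv2.resize(b[190:340,180:330],None,fx=4,fy=4,interpolation=cv2.INTER_CUBIC))
print(r.read_state()['time_s'])
E
```

```text
ball 279 [ 0.5114 -0.1514  0.1534] [ 0.5053 -0.1604  0.1443] [ 0.5213 -0.1407  0.1588]
stem 110 [ 0.5083 -0.1511  0.1161] [ 0.5051 -0.1536  0.1001] [ 0.5162 -0.1475  0.1317]
hinge 359 [ 0.5052 -0.1508  0.0888] [ 0.4924 -0.1654  0.0801] [ 0.5233 -0.1365  0.0958]
ball 66 [ 0.5141 -0.1558  0.1512] [ 0.5053 -0.162   0.1421] [ 0.5233 -0.1459  0.1585]
stem 57 [ 0.5112 -0.1523  0.1161] [ 0.5065 -0.1557  0.1002] [ 0.5161 -0.1496  0.1312]
hinge 149 [ 0.508  -0.1558  0.085 ] [ 0.4936 -0.1673  0.075 ] [ 0.5233 -0.1356  0.0968]
29.9917
```

View pics/s2.png

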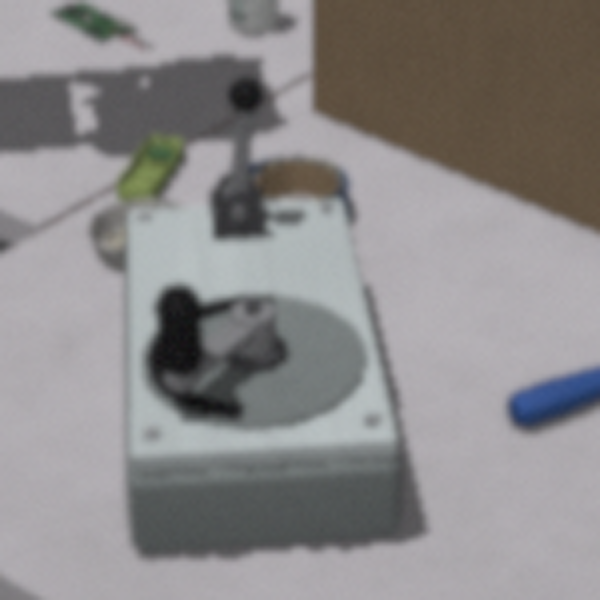

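The side view shows the knob on the -x side and the lever nearly upright, with its ball at (245,95) over a hinge at (240,210): a small lean may remain, so I'll quantify it.

```bash
python3 - <<'E'
from h import *
def ana(W,n):
    Z=W[...,2];near=(abs(W[...,0]-.509)<.03)&(abs(W[...,1]+.152)<.02)
    S=W[near&(Z>.1)&(Z<.137)]
    for i in range(2):
        c=np.polyfit(S[:,2],S[:,0],1);e=S[:,0]-np.polyval(c,S[:,2]);S=S[abs(e)<2*e.std()]
    B=W[near&(Z>.143)&(Z<.165)]
    A=np.c_[2*B,np.ones(len(B))];x=np.linalg.lstsq(A,(B**2).sum(1),rcond=None)[0]
    rad=np.sqrt(x[3]+x[:3]@x[:3]);print(n,'stem slope',c[0],'at pivot',np.polyval(c,.083),'ball',x[:3],rad)
ana(np.load('v3.npz')['W'],'wrist')
b,e=optics.get_image('side');W=pts('side',e);ana(W,'side')
# pixel-based lean in side view: ball centroid and box axes projected
m=optics.camera_model('side');K=m['K'];R=m['R'];D=np.array([m['k1'],0,0,0])
pr=lambda X:cv2.projectPoints(np.array(X,float).reshape(-1,3),cv2.Rodrigues(R)[0],m['t'],K,D)[0][:,0]
g=b.max(-1)[205:225,230:252];u=np.argwhere(g<60);print('ball px',u[:,::-1].mean(0)+[230,205],len(u))
for l in(0,.05,.1,.15):print(l,pr(bp(l)-[0,0,.006])[0],end=' ')
print('\npivot',pr(PV),'box corners z65',pr([np.r_[AX,0]+[0,0,.065]+x*XD+y*np.array([-XD[1],XD[0],0]) for x,y in((-.065,.16),(.065,.16),(-.065,-.07),(.065,-.07))]))
E
```

```text
wrist stem slope 0.10311739075375613 at pivot 0.5043558821739246 ball [ 0.51480931 -0.15055385  0.14880772] 0.00923903105840659
side stem slope 0.09381969936696599 at pivot 0.5081227589918038 ball [ 0.51439684 -0.15233     0.14924822] 0.00869832534356602
ball px [241.  213.5] 56
0 [237.54591513 213.25557864] 0.05 [239.03916156 213.2115333 ] 0.1 [240.52963109 213.23454646] 0.15 [242.01326712 213.32448011] 
pivot [[238.34122636 239.27731722]] box corners z65 [[209.59541813 241.08299639]
 [265.51075996 237.92453207]
 [210.01477283 303.67566135]
 [280.28258446 298.9129872 ]]
```

About 0.10 rad of lean remains, with both views agreeing. I'll regrip and correct.

```bash
cat >> h.py <<'E'
def ana(W,n):
    Z=W[...,2];near=(abs(W[...,0]-.509)<.03)&(abs(W[...,1]+.152)<.02)
    S=W[near&(Z>.1)&(Z<.137)]
    for i in range(2):
        c=np.polyfit(S[:,2],S[:,0],1);e=S[:,0]-np.polyval(c,S[:,2]);S=S[abs(e)<2*e.std()]
    B=W[near&(Z>.143)&(Z<.165)]
    A=np.c_[2*B,np.ones(len(B))];x=np.linalg.lstsq(A,(B**2).sum(1),rcond=None)[0]
    print(n,'stem slope',c[0],'at pivot',np.polyval(c,.083),'ball',x[:3],len(B))
def fix(l0,l1):
    command_gripper(.05)
    r.reach(bp(l0)+[0,0,.06],Q(YAW))
    print('touch',r.move_straight(bp(l0),speed=.1,max_force=8))
    command_gripper(0,40); r.hold(.2)
    a,d,W=look('x')
    r.move_straight(bp(l1),speed=.03); r.hold(.3)
    print(r.read_state()['eef_pos']-bp(l1))
    command_gripper(.05)
    p=r.read_state()['eef_pos']; r.move_straight(p+[0,0,.07],speed=.15)
    r.reach([.40,-.19,.30],Q(YAW)); r.hold(.3)
    ana(look('w')[2],'wrist')
    r.reach([.35,.1,.3],Q(0))
    b,e=optics.get_image('side');ana(pts('side',e),'side')
    g=b.max(-1)[205:225,230:252];u=np.argwhere(g<60);print('ball px',u[:,::-1].mean(0)+[230,205],len(u))
    print(r.read_state()['time_s'])
    return b
E
python3 - <<'E'
from h import *
b=fix(.10,-.005)
E
```

```text
touch False
[0.00065911 0.00031055 0.00077793]
wrist stem slope -0.01033246999554696 at pivot 0.5048494434047973 ball [ 0.50839801 -0.15028234  0.14905702] 291
side stem slope -0.006062240032035439 at pivot 0.5079871615958668 ball [ 0.50805732 -0.1516665   0.14932214] 63
ball px [238.07017544 213.52631579] 57
36.7
```

Both views now put the lever within about 0.01 rad of upright, and the arm is clear of everything.

```bash
python3 -c "
from h import *
print(r.finish_job())"
```

```text
the job is handed in; nothing more can be done
None
```

The job is handed in at about 37 s: the crank was stopped about 0.6 rad after its resistance dropped, no raised pin shows in the slot (the fallen pin itself was too dark to see), and the brake lever then stood upright to within about 0.01 rad after one correction, with the gripper clear of everything.

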